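# Seat the bonding-jig cover on its hidden pin and hold it down

## Task

Pick up the orange cover plate by its black handle, slide its hole end under the lip of the blue-and-aluminium bonding jig until the hole drops over the pin hidden under the lip, then press the cover down level until the sprung white pad is fully down. Finish while still holding the cover pressed down by its handle - the glue is setting, so do not let go - and leave the bottle, tape roll, vice and tweezers where they are.

Things in the scene. Friction and masses are not known exactly. Their poses are not given: they have to be found in the camera images.
- cover: loose orange cover plate, 80 x 80 x 10 mm, 0.14 to 0.28 kg, flat on the bench at first. Origin: centre of its underside; x points to its hole end (rear edge at x = +40 mm), z up. A 12 mm through hole lies at x = +26 mm, y = 0. A black bar handle, 36 (x) x 18 (y) mm, rises from z = 10 to 46 mm, centred at x = -12 mm, y = 0
- cover_handle (a point): middle of the handle, on the cover at x = -12, y = 0, z = 34 mm (12 mm under the handle's top); grip across the cover's y (18 mm)
- cover_hole (a point): centre of the hole at the cover's underside
- jig: bonding jig fixed to the bench. Aluminium base 150 (x) x 124 (y) x 12 mm; origin: centre of its underside; x to its rear, open front at -x, z up. Blue side guides, inner faces at y = +-42 mm (2 mm play each side of the cover), run from x = -30 to 67 mm, top z = 42 mm, with flared lead-ins to x = -49 mm. Blue rear stop, face at x = 55 mm, under the lip
- jig_lip (a point): middle of the lower front edge of the jig's blue lip. The lip covers jig x = 29 to 67 mm, underside z = 48 mm, top 56 mm, so the cover cannot be set on from straight above: it goes in from the front, along the jig's x, with its underside above the pin (z over 31 mm) and its upper face under the lip (underside below z = 38 mm)
- jig_seat (a point): where the cover's origin lies when the cover has dropped over the pin and rests on the unpressed pad: jig x = 14, y = 0, z = 24 mm (18 mm when fully pressed), cover axes parallel to the jig's, rear edge 1 mm short of the stop
- pin_top (a point): top of the fixed steel locating pin, hidden under the lip: at jig x = 40 mm, y = 0, z = 31 mm; 8 mm diameter with a tapered tip, standing 7 mm above the unpressed pad
- pad (a joint): travel of the sprung white pad, 50 x 64 mm, in the middle of the jig (centre at jig x = 0, y = 0, top at z = 24 mm): 0 = up, 0.006 m = fully down on its stop. It starts to move at about 5 N and is fully down at about 10 N
- reagent_bottle: bystander: white reagent bottle, 50 mm diameter, 100 mm tall; origin at the centre of its underside
- tape_roll: bystander: dark brown tape roll lying flat, 53 mm diameter, 19 mm high; origin at the centre of its underside
- vice: bystander: small light-grey sample vice, 48 x 122 x 34 mm; origin at the centre of its underside
- tweezers: bystander: steel tweezers lying flat, 131 mm long along their y, 7 mm high; origin at the centre of the underside

How it is judged:
By the outcome, as a careful person would: the job done as asked, in the order asked, and still so for the second after the job is handed in, while the arm keeps its last pose, push and grip.
It also fails if it takes over 38 s, if anything falls off the work surface, if the arm or the gripper's body presses on something with over 40 N, if the wrist force passes 120 N, or if a joint passes its speed limit or range.

## Robot

A 7-joint arm with a two-finger parallel gripper is mounted at the origin on a cart in front of the work surface, level with it; the furniture and walls round the work are solid. World frame = base frame: x ahead of the robot, y to its left, z up, the work surface at z = 0. Lengths are in mm, angles in degrees, forces in N, time in s.
With the tool pointing down it reaches from about 425 to 875 mm from the base axis. Payload 4.7 kg.
Tool frame: the origin (TCP) lies between the finger pads; the fingertips stand 11 mm ahead of it and the grasp point (between the pads) lies 8 mm behind it; z points along the fingers, y is the line along which they close (so a half turn about z gives the same grasp; the last joint's range is limited). The gripper opens to 85 mm and grips with 20 to 120 N. Pads are 22 mm wide; open, the fingers measure 114 mm over their backs; the gripper's body (76 mm by 85 mm) begins 54 mm behind the grasp point. The pads swing forward as they close: fully open they stand 13 mm farther back than shut.
Start: joints at [-75.739, 18.392, -4.016, 83.108, 1.295, 78.541, -3.26], TCP at [151.247, 632.177, 242.349] pointing down, gripper open.
Joint ranges: [-163.93, 163.93], [-17.29, 119.83], [-79.2, 71.16], [3.27, 140.29], [-89.18, 269.18], [5.43, 117.66], [-154.24, 154.24]. Speed limits (degrees/s): [147.25, 147.25, 180, 180, 180, 180, 180].

## Interface

Orientations are given as [roll, pitch, yaw] about the fixed x, y, z axes, in that order (R = Rz(yaw) Ry(pitch) Rx(roll)).
In Python, from workcell import bot gives the robot as it stands.
- The arm moves only by the shell command python3 -m inch 'ROWS' [OPENING]. ROWS is JSON, a list of rows, each a list of 2 entries, a list of its own where there are three numbers: the shift along the world's x, y, z in cm, then the turn, a rotation vector about the world's x, y, z in rad. A call has 1 to 10 rows; each row shifts and turns the commanded pose from where the row before left it; what a row does not reach is not made up. A row lasts 1/12 s, in which the tool goes at most 41.7 mm and 7.16 degrees, less where a joint would pass 70% of its speed; a pose out of reach is approached as far as the arm can. A call with a gripper value outside its range is refused whole. OPENING is the closure, from 0 (fully open) to 1 (shut), set as the call begins (- or left out, the last holds). The fingers move at their own pace and stop on an object; the grip force is fixed at half the most. Time passes only in rows, so rows that do not move let the fingers close. It gives the time, the measured TCP pose, the force, the opening and the grip force at its end, in the units of the state.
- bot.observe(): the state, without advancing time (a new reading comes with each control period).
- bot.capture(name): name is "side" or "top"; returns the picture (420x560x3 uint8, red, green, blue); there is no depth.
- bot.camera_info(name): a dict with "fx", "fy", "cx", "cy" (pixels), "D" ([k1, k2, p1, p2, k3] as OpenCV has them; the pictures are not rectified), "view" (4x4, takes a point from world to camera coordinates). Camera axes: x right, y down, z forward; pixel columns grow to the right and rows downward; lengths in mm; the calibration is good to about 2 mm. A picture is of the moment at which its call begins. camera_info takes no time and is no camera call.
- bot.job_done(): hands the job in; it is judged then, once.
Trained networks look in the newest picture that a camera, given by its name, has taken for a name from the list of things; names that differ only in an ending like _2 or _b are one class to them, and where a whole thing is asked for, a point or a joint stands for the part that bears it (a point fixed in the world has none). Each returns a list of dicts, best first, with "confidence" (0 to 1); they miss things now and then, are a little off and sometimes report something else, mostly with a low value. They report only what shows in the picture. A call takes as long as a camera call.
- bot.spot_in(name, camera): "at" ([x, y, z] in mm, in world coordinates, good to about 4 mm: the middle of the surface that is visible of it).
- bot.mark_of(name, camera): "at" ([x, y, z] in mm, in world coordinates, good to about 4 mm: a listed point, or the origin of a listed thing).
The state is a dict: "time_s": time; "q": joint angles; "dq": joint speeds; "joint_torque": joint torques, N m; "tool_pos": TCP position; "orientation": TCP orientation; "force": force on the tool from outside, world axes, zero at the start; "wrist_torque": the same for the moment, N m; "finger_gap": finger opening in mm; "grasp_force": force on a finger pad.
Only numpy, scipy, OpenCV 4.12 (cv2) and the standard library are available. Lean on these libraries where they do the work, as an engineer would, in place of code of your own. Each camera call takes 0.05 s, during which the arm holds its last target. There are 200 camera calls.

## Working session

There is one attempt and no reset: what is moved stays moved. The work goes in short steps, Python scripts to look and compute and a shell command to move; the robot and the scene stay as the last step left them, time stands still between calls to the robot, and variables do not carry over. Pictures are saved under pics/ and viewed, at most 10 in all, crops included, and the job is handed in when it is done.

```bash
mkdir -p pics; ls; python3 - <<'E'
from workcell import bot
import cv2,numpy as np
s=bot.observe();print({k:np.round(v,2).tolist() for k,v in s.items()})
for c in("top","side"):
    im=bot.capture(c);cv2.imwrite(f"pics/{c}0.png",im[:,:,::-1])
    i=bot.camera_info(c);V=np.array(i["view"]);print(c,np.round(-V[:3,:3].T@V[:3,3]),np.round(V[2,:3],2),i["fx"],i["D"])
    for n in("cover","cover_handle","cover_hole","jig","jig_lip","jig_seat","reagent_bottle","tape_roll","vice","tweezers"):
        print(n,[(np.round(d["at"]).tolist(),round(d["confidence"],2)) for d in bot.mark_of(n,c)][:2])
E
```

```text
pics
{'time_s': 0.0, 'q': [-75.74, 18.44, -4.02, 83.18, 1.3, 78.54, -3.26], 'dq': [0.01, -0.03, -0.05, -0.01, -0.06, -0.12, -0.06], 'joint_torque': [0.0, -49.36, -0.38, -31.43, 0.01, 0.01, -0.0], 'tool_pos': [151.13, 631.64, 241.21], 'orientation': [-179.89, 0.01, 166.55], 'force': [0.0, 1.19, -0.36], 'wrist_torque': [-0.01, 0.02, 0.0], 'grasp_force': 0.0, 'finger_gap': 85.66}
top [ 332.  132. 1150.] [ 0.23 -0.01 -0.97] 383.2749654746134 [-0.01306089  0.          0.          0.          0.        ]
cover [([508.0, 50.0, 3.0], 0.73)]
cover_handle [([496.0, 54.0, 29.0], 0.96)]
cover_hole [([529.0, 43.0, -4.0], 0.83)]
jig [([486.0, 325.0, 2.0], 0.63)]
jig_lip [([516.0, 316.0, 50.0], 0.67)]
jig_seat [([502.0, 322.0, 28.0], 0.56)]
reagent_bottle [([594.0, -125.0, 3.0], 0.72), ([528.0, 41.0, -6.0], 0.49)]
tape_roll [([378.0, 192.0, 2.0], 0.57)]
vice [([770.0, -100.0, -3.0], 0.74)]
tweezers [([353.0, 421.0, 2.0], 0.52)]
side [ 257. -843.  815.] [ 0.26  0.76 -0.6 ] 509.654779393639 [-0.02547462  0.          0.          0.          0.        ]
cover [([502.0, 49.0, -2.0], 0.6)]
cover_handle [([492.0, 54.0, 39.0], 0.87)]
cover_hole [([528.0, 46.0, 0.0], 0.75)]
jig [([486.0, 328.0, -5.0], 0.58)]
jig_lip [([513.0, 320.0, 51.0], 0.94)]
jig_seat [([504.0, 326.0, 21.0], 0.72)]
reagent_bottle []
tape_roll [([378.0, 192.0, 0.0], 0.84)]
vice []
tweezers [([350.0, 423.0, 3.0], 0.37)]
```

View pics/top0.png

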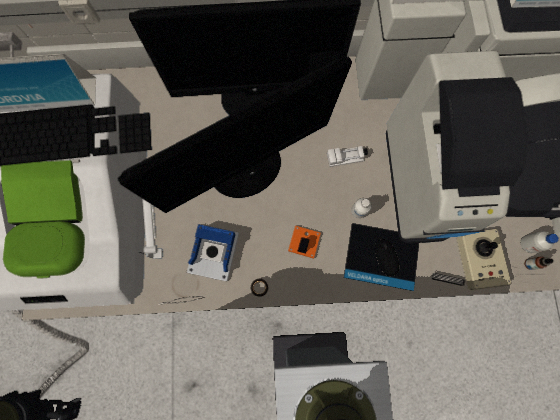

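View pics/side0.png

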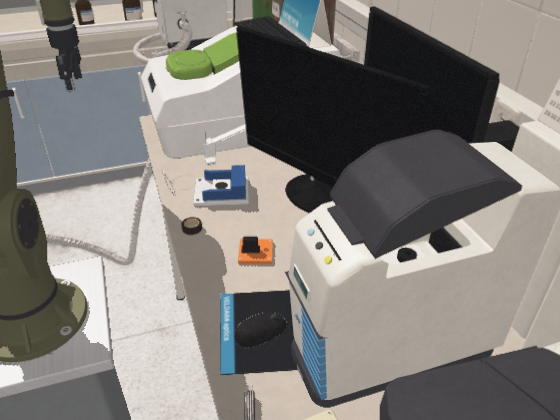

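```bash
python3 - <<'E'
import cv2,numpy as np
t=cv2.imread("pics/top0.png");s=cv2.imread("pics/side0.png")
def c(im,u,v,w=66,h=50):return cv2.resize(im[v:v+h,u:u+w],(400,300),interpolation=cv2.INTER_CUBIC)
cv2.imwrite("pics/crops.png",np.vstack([np.hstack([c(t,180,226),c(t,272,217)]),np.hstack([c(s,188,158),c(s,224,226)])]))
E
```

```text
(no output)
```

View pics/crops.png

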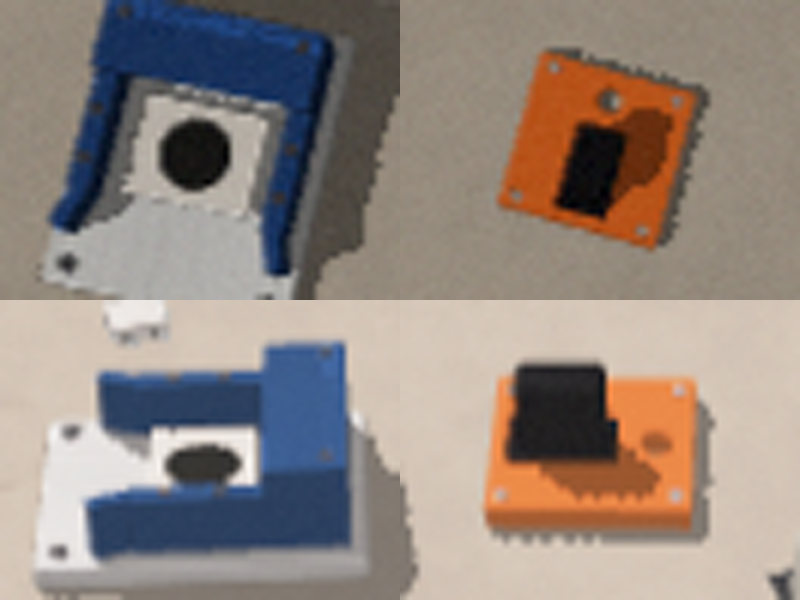

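```bash
cat > h.py <<'E'
from workcell import bot
import cv2,numpy as np
from scipy.optimize import least_squares
def proj(c,P):
    i=bot.camera_info(c);V=np.array(i["view"]);K=np.array([[i["fx"],0,i["cx"]],[0,i["fy"],i["cy"]],[0,0,1.]])
    return cv2.projectPoints(np.array(P,float),cv2.Rodrigues(V[:3,:3])[0],V[:3,3],K,np.array(i["D"]))[0][:,0]
def T(p,P):
    c,s=np.cos(p[2]),np.sin(p[2]);P=np.array(P,float)
    return np.c_[p[0]+c*P[:,0]-s*P[:,1],p[1]+s*P[:,0]+c*P[:,1],P[:,2]]
E
cat > fit.py <<'E'
from h import *
org={"t":("top",180,226),"T":("top",272,217),"s":("side",188,158),"S":("side",224,226)}
def fit(obs,p0):
    px=[np.array([org[o[0]][1]+o[1]/6.06-.4,org[o[0]][2]+o[2]/6-.4]) for o in obs]
    def f(p):
        r=[]
        for cam in "top","side":
            k=[i for i,o in enumerate(obs) if org[o[0]][0]==cam]
            P=[(o[3],np.sign(o[4])*p[3] if abs(o[4])==1 else o[4],o[5]) for o in (obs[i] for i in k)]
            r+=[(proj(cam,T(p,P))-np.array([px[i] for i in k])).ravel()]
        return np.concatenate(r)
    s=least_squares(f,p0,loss="soft_l1");print(np.round(s.x[:2],1),np.degrees(s.x[2]).round(2),s.x[3].round(1));print(f(s.x).reshape(-1,2).round(1).tolist())
fit([("T",148,50,40,40,10),("T",297,93,40,-40,10),("T",255,247,-40,-40,10),("T",100,205,-40,40,10),
("S",102,78,-40,40,10),("S",295,78,40,40,10),("S",292,210,40,-40,10),("S",87,208,-40,-40,10)],[505,50,-.28,50])
fit([("t",93,65,29,1,56),("t",315,112,29,-1,56),("t",335,40,67,-1,56),("t",42,280,-75,62,12),
("s",263,46,29,1,56),("s",345,43,67,1,56),("s",347,168,67,-1,56),("s",263,170,29,-1,56),("s",52,125,-75,62,12),("s",37,270,-75,-62,12)],[486,326,-.28,52])
E
python3 fit.py
```

```text
[505.1  46.2] -19.4 50.0
[[-0.2, 0.2], [0.7, 0.3], [0.8, 0.1], [0.5, -0.4], [-0.4, -0.7], [0.3, -0.5], [0.1, -0.4], [-0.3, -0.4]]
[487.8 319.4] -15.3 53.6
[[1.0, -0.0], [0.4, -0.1], [0.2, -0.8], [0.8, 0.1], [0.1, -0.9], [0.1, -0.8], [0.1, -0.4], [-0.4, -0.3], [-0.4, -1.4], [-1.0, -0.4]]
```

```bash
python3 - <<'E'
from h import *
def tri(a,b):
    f=lambda P:np.r_[proj("top",[P])[0]-a,proj("side",[P])[0]-b]
    s=least_squares(f,[550,300,200]);print(s.x.round(),s.fun.round(1))
tri((165,212),(243,148)) # lower left
tri((121,180),(238,28)) # upper left
tri((350,57),(494,78))
E
```

```text
[600. 457.  48.] [-0.3  3.1  3.1 -0.8]
[589. 441. 409.] [-0.1  0.7  0.8 -0.3]
[922. -77. 404.] [  7.7 -28.1 -22.   14.1]
```

```bash
python3 -m inch '[[[2.2,-3.6,0],[0,0,-0.1]],[[2.2,-3.6,0],[0,0,0]],[[2.2,-3.6,0],[0,0,0]],[[2.2,-3.6,0],[0,0,0]]]' 0; python3 -c "
from workcell import bot
import numpy as np
s=bot.observe();print(np.round(s['tool_pos'],1),np.round(s['orientation'],2),np.round(s['q'],0))"
```

```text
time_s: 1.43
tool_pos: [238.8, 488.4, 242.2]
orientation: [180.0, 0.0, 160.9]
force: [0.6, 0.5, 0.3]
finger_gap: 85.1
grasp_force: 0.0
[238.8 488.4 242.2] [1.7999e+02 1.0000e-02 1.6085e+02] [-67.   6.   1.  98.  -0.  76.   4.]
```

```bash
python3 -m inch '[[[2.1,-3.5,0],[0,0,0]],[[2.1,-3.5,0],[0,0,0]],[[2.1,-3.5,0],[0,0,0]],[[2.1,-3.5,0],[0,0,0]],[[2.1,-3.5,0],[0,0,0]],[[2.1,-3.5,-0.5],[0,0,0]],[[2.1,-3.5,-0.5],[0,0,0]],[[2.1,-3.5,-0.5],[0,0,0]],[[2.1,-3.5,-0.5],[0,0,0]],[[2.1,-3.5,-0.5],[0,0,0]]]'; python3 -m inch '[[[2.1,-3.5,-0.8],[0,0,0]],[[1.6,-3.2,-2],[0,0,0]],[[0.8,-1.8,-3.2],[0,0,0]],[[0,0,0],[0,0,0]],[[0,0,0],[0,0,0]]]'
```

```text
time_s: 2.27
tool_pos: [448.9, 138.1, 217.6]
orientation: [179.9, 0.0, 160.8]
force: [1.4, 0.5, 0.4]
finger_gap: 85.7
grasp_force: 0.0
time_s: 2.68
tool_pos: [492.2, 53.5, 156.0]
orientation: [-179.9, -0.1, 160.6]
force: [0.7, -0.0, 0.5]
finger_gap: 85.1
grasp_force: 0.0
```

```bash
python3 -m inch '[[[0.1,-0.1,-3.5],[0,0,0]],[[0.1,-0.1,-3.5],[0,0,0]],[[0,0,-2.8],[0,0,0]],[[0,0,-1.8],[0,0,0]],[[0,0,-1.2],[0,0,0]],[[0,0,0],[0,0,0]],[[0,0,0],[0,0,0]]]' 0; python3 - <<'E'
from h import *
for c in("side","top"): cv2.imwrite(f"pics/{c}1.png",bot.capture(c)[:,:,::-1])
a=cv2.imread("pics/side1.png")[190:290,190:320];b=cv2.imread("pics/top1.png")[190:290,240:370]
cv2.imwrite("pics/c1.png",np.hstack([cv2.resize(x,(400,308),interpolation=cv2.INTER_CUBIC) for x in(a,b)]))
E
```

```text
time_s: 3.27
tool_pos: [495.7, 54.1, 30.2]
orientation: [180.0, 0.0, 160.9]
force: [0.1, 0.6, 0.4]
finger_gap: 85.3
grasp_force: 0.0
```

View pics/c1.png

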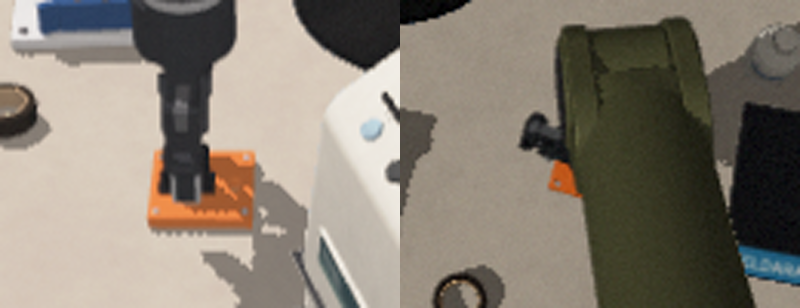

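The fingers straddle the handle (side crop near 187,185), with the cover undisturbed. Close.

```bash
python3 -m inch '[[[0,0,-0.3],[0,0,0]],[[0,0,0],[0,0,0]],[[0,0,0],[0,0,0]],[[0,0,0],[0,0,0]],[[0,0,0],[0,0,0]],[[0,0,0],[0,0,0]],[[0,0,0],[0,0,0]],[[0,0,0],[0,0,0]]]' 1
```

```text
time_s: 4.03
tool_pos: [495.5, 53.2, 26.7]
orientation: [180.0, 0.0, 160.8]
force: [-0.2, 1.2, 3.9]
finger_gap: 17.2
grasp_force: 59.2
```

```bash
python3 -m inch '[[[0,0,1],[0,0,0]],[[0,0,2.5],[0,0,0]],[[0,0,3.5],[0,0,0]],[[-0.5,1,1.3],[0,0,0]],[[-1,2.5,0],[0,0,0.02]],[[-1.4,3.6,0],[0,0,0.024]],[[-1.4,3.6,0],[0,0,0.024]],[[-1.4,3.6,0],[0,0,0]],[[-1.4,3.6,0],[0,0,0]]]'; python3 -m inch '[[[-1.4,3.6,0],[0,0,0]],[[-1.4,3.6,0],[0,0,0]],[[-1.4,2.8,0],[0,0,0]],[[-1.2,1.6,0],[0,0,0]],[[0,0,0],[0,0,0]],[[0,0,0],[0,0,0]]]'; python3 - <<'E'
from h import *
s=bot.observe();print(s["tool_pos"],s["orientation"])
for c in("side","top"):
    cv2.imwrite(f"pics/{c}2.png",bot.capture(c)[:,:,::-1])
    for n in("cover","cover_handle","cover_hole","jig","jig_lip","jig_seat"): print(c,n,[(np.round(d["at"]).tolist(),round(d["confidence"],2)) for d in bot.mark_of(n,c)][:1])
a=cv2.imread("pics/side2.png")[130:230,140:270];b=cv2.imread("pics/top2.png")[200:300,140:270]
cv2.imwrite("pics/c2.png",np.vstack([cv2.resize(x,(780,300) if 0 else (520,300),interpolation=cv2.INTER_CUBIC) for x in(a,b)]))
E
```

```text
time_s: 4.78
tool_pos: [422.8, 232.8, 109.5]
orientation: [-180.0, -0.0, 164.7]
force: [1.3, 0.2, -2.7]
finger_gap: 17.3
grasp_force: 58.9
time_s: 5.28
tool_pos: [368.9, 348.4, 109.1]
orientation: [-179.9, -0.0, 164.9]
force: [-0.1, -0.2, -3.9]
finger_gap: 17.2
grasp_force: 58.9
[368.92480449 348.40227365 109.06279631] [-1.79913022e+02 -8.29319814e-03  1.64899232e+02]
side cover [([378.0, 341.0, 79.0], 0.76)]
side cover_handle [([365.0, 349.0, 117.0], 0.78)]
side cover_hole [([402.0, 340.0, 82.0], 0.6)]
side jig [([488.0, 324.0, -4.0], 0.8)]
side jig_lip [([512.0, 319.0, 49.0], 0.84)]
side jig_seat [([500.0, 324.0, 21.0], 0.97)]
top cover [([383.0, 340.0, 80.0], 0.74)]
top cover_handle [([369.0, 349.0, 113.0], 0.87)]
top cover_hole [([406.0, 336.0, 79.0], 0.65)]
top jig [([490.0, 327.0, -0.0], 0.93)]
top jig_lip [([518.0, 318.0, 50.0], 0.8)]
top jig_seat [([504.0, 320.0, 29.0], 0.62)]
```

View pics/c2.png

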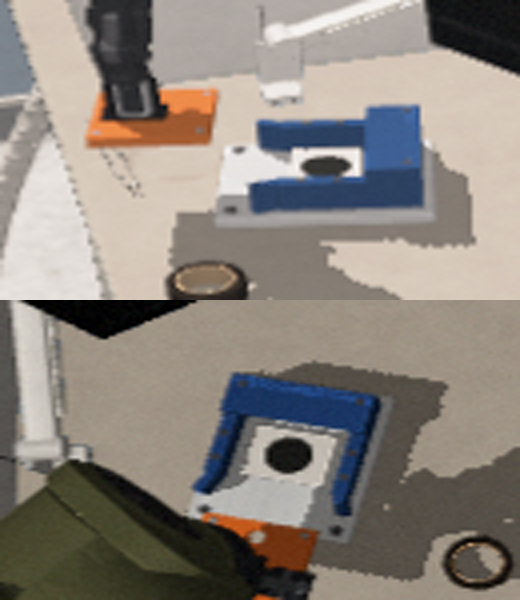

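```bash
python3 -m inch '[[[0.3,0,-2],[0,0,0]],[[0.8,0,-2],[0,0,0]],[[0.8,0.1,-0.75],[0,0,0]],[[0.8,0,0],[0,0,0]],[[0,0,0],[0,0,0]],[[0,0,0],[0,0,0]]]'; python3 - <<'E'
from h import *
s=bot.observe();print(s["tool_pos"],s["orientation"])
for c in("side","top"):
    cv2.imwrite(f"pics/{c}3.png",bot.capture(c)[:,:,::-1])
b=cv2.imread("pics/top3.png")[218:288,180:245];a=cv2.imread("pics/side3.png")[150:220,170:260]
cv2.imwrite("pics/c3.png",np.hstack([cv2.resize(b,(0,0),fx=5,fy=5,interpolation=cv2.INTER_CUBIC),cv2.resize(a,(0,0),fx=5,fy=5,interpolation=cv2.INTER_CUBIC)]))
E
```

```text
time_s: 6.48
tool_pos: [398.3, 349.3, 62.8]
orientation: [179.9, 0.1, 164.6]
force: [0.2, -0.8, -2.2]
finger_gap: 16.9
grasp_force: 58.9
[398.33341835 349.29461203  62.79837277] [1.79929977e+02 5.15229657e-02 1.64645276e+02]
```

View pics/c3.png

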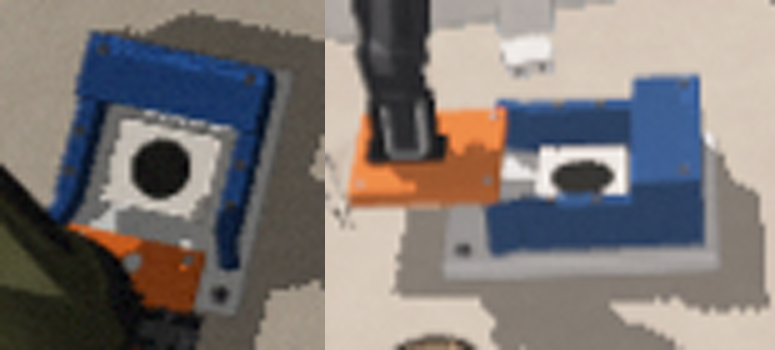

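```bash
python3 - <<'E'
from h import *
y=np.radians(-15.35);tcp=np.array([398.3,349.3])
top=lambda x,yy:np.array([180+x/5-.4,218+yy/5-.4]); side=lambda x,yy:np.array([170+(x-325)/5-.4,150+yy/5-.4])
o=tcp+12*np.array([np.cos(y),np.sin(y)])
P=T([*o,y],[(40,40,46.1),(40,-40,46.1),(-40,-40,46.1)])
ot=np.array([top(70,225),top(205,252)]);os=np.array([side(507,110),side(500,195),side(350,195)])
print("top pred-obs",proj("top",P[:2])-ot);print("side",proj("side",P)-os)
dt=(proj("top",P[:2])-ot).mean(0);ds=(proj("side",P)-os).mean(0)
for use in(0,1):
    def f(p):return np.r_[proj("top",[[p[0],p[1],24]])[0]-use*dt-top(160,168),proj("side",[[p[0],p[1],24]])[0]-use*ds-side(582,177)]
    s=least_squares(f,[487,323]);print(use,s.x.round(1),s.fun.round(1))
    # jig-frame lateral of TCP
    d=tcp-s.x;print("along",d@[np.cos(y),np.sin(y)],"lat",d@[-np.sin(y),np.cos(y)])
E
```

```text
top pred-obs [[-0.40150355 -1.11314881]
 [-0.43996303 -0.59662315]]
side [[-0.02026659 -1.87438695]
 [-0.19145637 -2.9807809 ]
 [-0.08493076 -2.02493904]]
0 [488.4 322.8] [ 0.6  0.1 -0.  -1. ]
along -93.90149862970091 lat 1.6792932862459422
1 [490.4 326.7] [-0.3  0.4  0.4  0.4]
along -94.8342465159774 lat -2.6070100729287677
```

```bash
python3 - <<'E'
from h import *
def solve(cam,loc,px,z0=0,yaw=None):
    f=lambda p:(proj(cam,T([p[0],p[1],p[2] if yaw is None else yaw],np.array(loc)+[0,0,z0]))-px).ravel()
    s=least_squares(f,[450,200,-.27]);p=s.x;return p[0]-12*np.cos(p[2] if yaw is None else yaw),p[1]-12*np.sin(p[2] if yaw is None else yaw),np.degrees(p[2])
t6=lambda u0,v0,x,y:np.array([u0+x/6.06-.4,v0+y/6-.4])
C=[(40,40,10),(40,-40,10),(-40,-40,10),(-40,40,10)]
print("bench top",np.round(solve("top",C,[t6(272,217,*q) for q in[(148,50),(297,93),(255,247),(100,205)]]),1))
print("bench side",np.round(solve("side",C,[t6(224,226,*q) for q in[(295,78),(292,210),(87,208),(102,78)]]),1))
top=lambda x,yy:np.array([180+x/5-.4,218+yy/5-.4]); side=lambda x,yy:np.array([170+(x-325)/5-.4,150+yy/5-.4])
for z in(36,33):
    print(z,"now top",np.round(solve("top",C[:2],[top(70,225),top(205,252)],z),1),"side",np.round(solve("side",C[:3],[side(507,110),side(500,192),side(350,192)],z),1))
y=np.radians(-15.3)
for cam,px in("top",top(160,168)),("side",side(582,177)):
    s=least_squares(lambda p:proj(cam,[[p[0],p[1],24]])[0]-px,[487,322]);print("disc",cam,s.x.round(1))
# colour segmentation check
im=cv2.imread("pics/side3.png").astype(int);m=(im[:,:,2]-im[:,:,0]>90)&(np.indices(im.shape[:2])[0]<215)&(np.indices(im.shape[:2])[1]<290)
v,u=np.nonzero(m);print("orange bbox side",u.min(),u.max(),v.min(),v.max())
E
```

```text
bench top [493.9  51.5 -19.5]
bench side [493.4  48.4 -19.3]
36 now top [395.6 347.2 -14.3] side [396.9 340.4 -15.8]
33 now top [395.9 347.8 -14.3] side [397.5 344.9 -15.8]
disc top [488.9 324.5]
disc side [487.3 318. ]
orange bbox side 175 205 172 190
```

```bash
python3 -m inch '[[[0.8,-0.1,0],[0,0,0]],[[1,-0.27,0],[0,0,0]],[[1,-0.27,0],[0,0,0]],[[0,0,0],[0,0,0]]]';python3 -m inch '[[[1,-0.27,0],[0,0,0]],[[1,-0.27,0],[0,0,0]],[[0,0,0],[0,0,0]]]'; python3 - <<'E'
from h import *
s=bot.observe();print(np.round(s["force"],1),np.round(s["wrist_torque"],2),s["orientation"])
for c in("side","top"):
    cv2.imwrite(f"pics/{c}4.png",bot.capture(c)[:,:,::-1])
b=cv2.imread("pics/top4.png")[218:288,180:245];a=cv2.imread("pics/side4.png")[150:220,170:260]
cv2.imwrite("pics/c4.png",np.hstack([cv2.resize(b,(0,0),fx=5,fy=5,interpolation=cv2.INTER_CUBIC),cv2.resize(a,(0,0),fx=5,fy=5,interpolation=cv2.INTER_CUBIC)]))
E
```

```text
time_s: 6.92
tool_pos: [428.6, 341.2, 62.5]
orientation: [179.9, 0.2, 164.5]
force: [0.7, -1.2, -2.6]
finger_gap: 17.0
grasp_force: 58.9
time_s: 7.17
tool_pos: [448.1, 335.8, 62.1]
orientation: [180.0, 0.1, 164.6]
force: [0.4, -0.6, -1.7]
finger_gap: 17.7
grasp_force: 58.9
[ 0.4 -0.6 -1.7] [ 0.02 -0.05 -0.02] [1.79984121e+02 1.37308628e-01 1.64567091e+02]
```

View pics/c4.png

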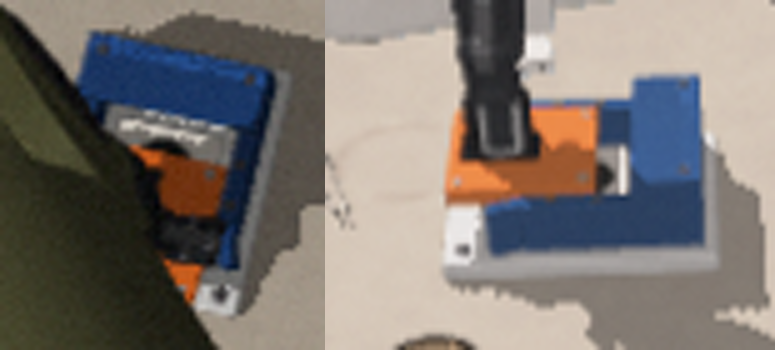

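```bash
python3 -m inch '[[[0.8,-0.22,0],[0,0,0]],[[0.7,-0.19,0],[0,0,0]],[[0,0,0],[0,0,0]]]';python3 -m inch '[[[0.7,-0.19,0.05],[0,0,0]],[[0.7,-0.19,0],[0,0,0]],[[0,0,0],[0,0,0]]]'; python3 -m inch '[[[0.5,-0.14,0],[0,0,0]],[[0.3,-0.08,0],[0,0,0]],[[0,0,0],[0,0,0]]]'
```

```text
time_s: 7.52
tool_pos: [462.1, 332.3, 62.1]
orientation: [180.0, 0.1, 164.6]
force: [1.0, -0.3, -1.5]
finger_gap: 17.0
grasp_force: 58.9
time_s: 7.77
tool_pos: [476.2, 328.4, 62.6]
orientation: [180.0, 0.1, 164.6]
force: [0.6, -0.4, -1.9]
finger_gap: 17.2
grasp_force: 58.9
time_s: 8.02
tool_pos: [483.0, 326.7, 62.4]
orientation: [180.0, 0.0, 164.7]
force: [0.4, -0.7, -3.0]
finger_gap: 16.9
grasp_force: 58.9
```

```bash
python3 -m inch '[[[0.4,-0.11,0],[0,0,0]],[[0.2,-0.05,0],[0,0,0]],[[0,0,0],[0,0,0]]]'; for i in 1 2; do :; done; python3 -m inch '[[[0.15,-0.04,0],[0,0,0]],[[0,0,0],[0,0,0]]]'; python3 -m inch '[[[0.15,-0.04,0],[0,0,0]],[[0,0,0],[0,0,0]]]'; python3 -m inch '[[[0.15,-0.04,0],[0,0,0]],[[0,0,0],[0,0,0]]]'
```

```text
time_s: 8.27
tool_pos: [488.7, 325.2, 62.4]
orientation: [180.0, 0.0, 164.7]
force: [0.4, -0.2, -2.7]
finger_gap: 17.1
grasp_force: 58.9
time_s: 8.43
tool_pos: [489.8, 325.0, 62.4]
orientation: [180.0, 0.0, 164.7]
force: [-0.2, 0.3, -3.2]
finger_gap: 17.4
grasp_force: 58.9
time_s: 8.6
tool_pos: [491.4, 324.6, 62.4]
orientation: [180.0, 0.0, 164.7]
force: [1.0, 0.1, -2.7]
finger_gap: 16.8
grasp_force: 58.9
time_s: 8.77
tool_pos: [492.9, 324.2, 62.4]
orientation: [180.0, 0.0, 164.7]
force: [0.4, 0.3, -2.2]
finger_gap: 17.1
grasp_force: 58.9
```

```bash
python3 -m inch '[[[0.1,-0.03,0],[0,0,0]],[[0,0,0],[0,0,0]]]'|sed -n '2p;4p'; python3 -m inch '[[[0.1,-0.03,0],[0,0,0]],[[0,0,0],[0,0,0]]]'|sed -n '2p;4p';python3 -m inch '[[[0.1,-0.03,0],[0,0,0]],[[0,0,0],[0,0,0]]]'|sed -n '2p;4p';
```

```text
tool_pos: [493.0, 324.2, 62.3]
force: [-2.7, 0.5, -2.0]
tool_pos: [493.1, 324.2, 62.2]
force: [-4.8, 0.3, 0.6]
tool_pos: [493.1, 324.2, 62.2]
force: [-6.2, 0.7, 2.4]
```

```bash
python3 -m inch '[[[-0.4,0.11,0],[0,0,0]],[[0,0,0],[0,0,0]]]'|sed -n '2p;4p'; python3 -m inch '[[[0,0,-0.3],[0,0,0]],[[0,0,0],[0,0,0]]]'|sed -n '2p;4p';python3 -m inch '[[[0,0,-0.2],[0,0,0]],[[0,0,0],[0,0,0]]]'|sed -n '2p;4p';python3 -m inch '[[[0,0,-0.2],[0,0,0]],[[0,0,0],[0,0,0]]]'|sed -n '2p;4p'
```

```text
tool_pos: [491.5, 324.8, 62.3]
force: [0.8, 0.9, -2.8]
tool_pos: [492.0, 324.0, 58.9]
force: [-0.7, 0.0, -2.5]
tool_pos: [491.8, 324.0, 56.9]
force: [-0.2, -0.3, -2.5]
tool_pos: [491.6, 324.2, 54.9]
force: [-0.1, 0.0, -2.3]
```

```bash
python3 -m inch '[[[0,0,-0.2],[0,0,0]],[[0,0,0],[0,0,0]]]'|sed -n '2p;4p'; python3 -m inch '[[[0,0,-0.2],[0,0,0]],[[0,0,0],[0,0,0]]]'|sed -n '2p;4p';python3 -m inch '[[[0,0,-0.2],[0,0,0]],[[0,0,0],[0,0,0]]]'|sed -n '2p;4p';python3 -m inch '[[[0,0,-0.2],[0,0,0]],[[0,0,0],[0,0,0]]]'|sed -n '2p;4p'
```

```text
tool_pos: [491.5, 324.3, 53.0]
force: [-0.0, -1.2, -3.9]
tool_pos: [491.5, 324.4, 51.0]
force: [0.8, -0.4, -3.2]
tool_pos: [491.7, 324.5, 49.7]
force: [-2.2, -2.2, 2.9]
tool_pos: [491.7, 324.5, 47.7]
force: [-3.2, -2.1, 4.6]
```

```bash
python3 -m inch '[[[0,0,-0.2],[0,0,0]],[[0,0,0],[0,0,0]]]'|sed -n '2,4p'; python3 -m inch '[[[0,0,-0.15],[0,0,0]],[[0,0,0],[0,0,0]]]'|sed -n '2,4p';python3 -m inch '[[[0,0,-0.1],[0,0,0]],[[0,0,0],[0,0,0]]]'|sed -n '2,4p';python3 -m inch '[[[0,0,-0.1],[0,0,0]],[[0,0,0],[0,0,0]]]'|sed -n '2,4p'; python3 -c "
from workcell import bot;print(bot.observe()['wrist_torque'])"
```

```text
tool_pos: [491.7, 324.5, 45.7]
orientation: [180.0, 0.0, 164.7]
force: [-2.1, -1.0, 5.7]
tool_pos: [491.7, 324.5, 44.7]
orientation: [180.0, -0.0, 164.7]
force: [-1.8, -2.9, 7.8]
tool_pos: [491.8, 324.5, 44.6]
orientation: [180.0, -0.0, 164.7]
force: [-5.5, -3.5, 13.9]
tool_pos: [491.8, 324.6, 44.6]
orientation: [180.0, -0.0, 164.7]
force: [-7.0, -4.1, 20.6]
[-1.12828805  1.74740636  0.04643559]
```

```bash
python3 -m inch '[[[0,0,-0.05],[0,0,0]],[[0,0,0],[0,0,0]],[[0,0,0],[0,0,0]],[[0,0,0],[0,0,0]],[[0,0,0],[0,0,0]]]'; python3 - <<'E'
from h import *
b=bot.capture("side")[:,:,::-1];t=bot.capture("top")[:,:,::-1]
cv2.imwrite("pics/c5.png",np.hstack([cv2.resize(b[145:225,175:265],(0,0),fx=5,fy=5,interpolation=cv2.INTER_CUBIC),cv2.resize(t[210:290,170:240],(0,0),fx=5,fy=5,interpolation=cv2.INTER_CUBIC)]))
E
```

```text
time_s: 11.68
tool_pos: [491.8, 324.5, 44.6]
orientation: [180.0, -0.0, 164.7]
force: [-8.2, -5.8, 21.8]
finger_gap: 17.2
grasp_force: 62.7
```

View pics/c5.png

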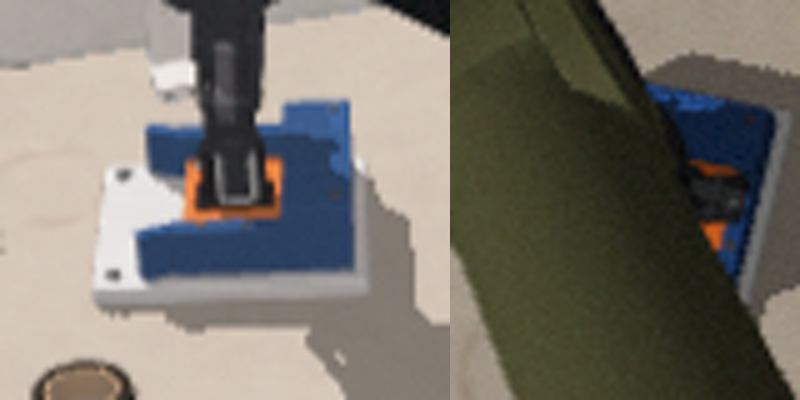

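The cover sits level between the guides with its rear under the lip (side crop, about 235,190). The press has bottomed out at 22 N with the grip holding, so I'm handing it in.

```bash
python3 -c "
from workcell import bot;print(bot.job_done())"
```

```text
the job is handed in; nothing more can be done
None
```

The job is handed in: the cover is over the pin under the lip and held pressed level by its handle at about 22 N. The tool stopped at the height expected for the pad fully down, and nothing touched the bottle, tape roll, vice or tweezers along the way, as far as the forces and pictures show.

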